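# Load the centrifuge rotor in balance

## Robot

A 6-joint arm with a two-finger parallel gripper is mounted at the origin on the work surface. World frame = base frame: x ahead of the robot, y to its left, z up, the work surface at z = 0. Lengths are in mm, angles in degrees, forces in N, time in s.
With the tool pointing down it reaches from about 350 to 725 mm from the base axis. Payload 6 kg.
Tool frame: the origin (TCP) lies at the very end of the fingers, on their centre line; the grasp point (between the pads) lies 19 mm behind it; z points along the fingers, y is the line along which they close (so a half turn about z gives the same grasp; the last joint's range is limited). The gripper opens to 85 mm and grips with 20 to 120 N. Pads are 22 mm wide; open, the fingers measure 114 mm over their backs; the gripper's body (76 mm by 85 mm) begins 54 mm behind the grasp point. The pads swing forward as they close: fully open they stand 13 mm farther back than shut.
Start: joints at [-57.198, 2.303, 4.859, 0, -92.561, -19.12], TCP at [141.931, -582.945, 193.761] pointing down, gripper open.
Joint ranges: [-146.85, 146.85], [-73.84, 115.35], [-62.03, 85.46], [-188.31, 113.3], [-161.28, -10.13], [-171.36, 171.36]. Speed limits (degrees/s): [147.25, 147.25, 172.46, 180, 180, 180].

## Interface

Orientations are given as a 3x3 rotation matrix whose columns are the frame's x, y, z axes.
In Python, from workcell import * gives the robot as it stands.
- The arm moves only by the shell command python3 -m jog 'ROWS' [FORCE]. ROWS is JSON, a list of rows, each a list of 3 entries, a list of its own where there are three numbers: the shift along the tool's x, y, z in units of 25 mm (1.0 is 25 mm), then the turn, a rotation vector about the tool's x, y, z in units of 8 degrees (1.0 is 8 degrees), then the closure, from -1 (fully open) to 1 (shut), so that 0 is half open. In form: [[[dx, dy, dz], [ax, ay, az], fingers], ...]. A call has 1 to 8 rows; each row shifts and turns the commanded pose from where the row before left it, along the tool's axes as they then stand; what a row does not reach is not made up. A row lasts 1/10 s, in which the tool goes at most 50 mm and 8.59 degrees, less where a joint would pass 70% of its speed; a pose out of reach is approached as far as the arm can. A call is refused whole if a number of a shift passes 1 or a number of a turn 1, either way. A call with a gripper value outside its range is refused whole. The fingers move at their own pace and stop on an object; FORCE is the grip in N (left out, the last holds). Time passes only in rows, so rows that do not move let the fingers close. It gives the time, the measured TCP pose, the force, the opening and the grip force at its end, in the units of the state.
- get_obs(): the state, without advancing time (a new reading comes with each control period).
- read_camera(name): name is "scene" or "top" or "wrist"; returns a dict with "color" (384x512x3 uint8, red, green, blue), "fov_y" (degrees; the focal length in pixels is half the picture's height over the tangent of half this angle, whatever the lens; pixels are square), "cx", "cy" (the principal point, pixels), "R" (3x3) and "t" (3): a world point X has camera coordinates R X + t. Camera axes: x right, y down, z forward; pixel columns grow to the right and rows downward; lengths in mm; the calibration is good to about 2 mm. A picture is of the moment at which its call begins. There is no depth.
- job_done(): hands the job in; it is judged then, once.
The state is a dict: "t": time; "joint_positions": joint angles; "dq": joint speeds; "joint_torque": joint torques, N m; "tcp_pos": TCP position; "tcp_rot": TCP orientation; "wrist_force": force on the tool from outside, world axes, zero at the start; "ft_torque": the same for the moment, N m; "opening": finger opening in mm; "finger_force": force on a finger pad.
Only numpy, scipy, OpenCV 4.12 (cv2) and the standard library are available. Lean on these libraries where they do the work, as an engineer would, in place of code of your own. Each camera call takes 0.05 s, during which the arm holds its last target. There are 200 camera calls.

## Task

Load the centrifuge rotor so that it is balanced: stand the two wide cups in wells opposite each other and the two slim cups in the other two wells, after drawing the slim cup that is nested in a wide one out of it. All four cups end upright and fully down in their wells; set them down rather than drop them, and leave the bottle and the jar where they stand.

Things in the scene. Friction and masses are not known exactly. Their poses are not given: they have to be found in the camera images.
- wide1_center (a point): Open cylindrical aluminium cup, the wide and low kind: 52 mm across, 75 mm tall, walls 4 mm, inner floor 5 mm up, about 0.26 kg. The point is its centre, half-way up (37.5 mm above its underside); z is its axis. One slim cup (slim1) starts nested in it.
- wide2_center (a point): Open cylindrical aluminium cup, the wide and low kind: 52 mm across, 75 mm tall, walls 4 mm, inner floor 5 mm up, about 0.26 kg. The point is its centre, half-way up (37.5 mm above its underside); z is its axis. It starts standing empty on the bench.
- slim1_center (a point): Open cylindrical aluminium cup, the slim and tall kind: 40 mm across, 110 mm tall, walls 4 mm, about 0.16 kg. The point is its centre, half-way up (55 mm above its underside); z is its axis. It starts nested snugly inside wide1 (2 mm of play all round), standing on its inner floor, and rises 40 mm above wide1's rim: take it by those 40 mm and draw it straight up at least 110 mm before moving sideways.
- slim2_center (a point): Open cylindrical aluminium cup, the slim and tall kind: 40 mm across, 110 mm tall, walls 4 mm, about 0.16 kg. The point is its centre, half-way up (55 mm above its underside); z is its axis. It starts standing on the bench.
- well1_floor (a point): One of the four round wells of the rotor (cream disc-shaped rotor with a white knob 55 mm high at its middle, fixed on the bench, turned any way), a grey open ring 86 mm across outside. The point is the middle of the well's floor, 13 mm above the bench; the floor is 58 mm across, its wall upright for 4 mm, then flaring like a funnel to 78 mm across at the rim, 18 mm above the floor. Well centres lie 90 mm from the rotor's middle; the opposite well (180 mm away) is well3. 
- well2_floor (a point): One of the four round wells of the rotor (cream disc-shaped rotor with a white knob 55 mm high at its middle, fixed on the bench, turned any way), a grey open ring 86 mm across outside. The point is the middle of the well's floor, 13 mm above the bench; the floor is 58 mm across, its wall upright for 4 mm, then flaring like a funnel to 78 mm across at the rim, 18 mm above the floor. Well centres lie 90 mm from the rotor's middle; the opposite well (180 mm away) is well4. 
- well3_floor (a point): One of the four round wells of the rotor (cream disc-shaped rotor with a white knob 55 mm high at its middle, fixed on the bench, turned any way), a grey open ring 86 mm across outside. The point is the middle of the well's floor, 13 mm above the bench; the floor is 58 mm across, its wall upright for 4 mm, then flaring like a funnel to 78 mm across at the rim, 18 mm above the floor. Well centres lie 90 mm from the rotor's middle; the opposite well (180 mm away) is well1. 
- well4_floor (a point): One of the four round wells of the rotor (cream disc-shaped rotor with a white knob 55 mm high at its middle, fixed on the bench, turned any way), a grey open ring 86 mm across outside. The point is the middle of the well's floor, 13 mm above the bench; the floor is 58 mm across, its wall upright for 4 mm, then flaring like a funnel to 78 mm across at the rim, 18 mm above the floor. Well centres lie 90 mm from the rotor's middle; the opposite well (180 mm away) is well2. 
- flask_center (a point): Bystander: amber capped bottle standing among the cups, 56 mm across, 105 mm tall. The point is its centre, half-way up.
- jar_center (a point): Bystander: white jar with a blue lid standing among the cups, 52 mm across, 70 mm tall. The point is its centre, half-way up.

How it is judged:
By the outcome, as a careful person would: the job done as asked, in the order asked, and still so for the second after the job is handed in, with the robot touching nothing.
It also fails if it takes over 128 s, if anything falls off the work surface, if the arm or the gripper's body presses on something with over 40 N, if the wrist force passes 120 N, or if a joint passes its speed limit or range.

## Working session

There is one attempt and no reset: what is moved stays moved. The work goes in short steps, Python scripts to look and compute and a shell command to move; the robot and the scene stay as the last step left them, time stands still between calls to the robot, and variables do not carry over. Pictures are saved under pics/ and viewed, at most 14 in all, crops included, and the job is handed in when it is done.

```bash
ls; mkdir -p pics
python3 - <<'E'
from workcell import *
import cv2,numpy as np
for n in ("top","scene"):
    c=read_camera(n); cv2.imwrite(f"pics/{n}0.png",c["color"][:,:,::-1])
    print(n,c["fov_y"],c["cx"],c["cy"],np.round(c["R"],4).tolist(),np.round(c["t"],1).tolist())
o=get_obs();print(o["t"],o["tcp_pos"],np.round(o["tcp_rot"],3).tolist(),o["opening"])
E
```

```text
pics
top 43.13825866112457 256.0417297755901 183.39938775460263 [[-0.0665, -0.9978, 0.0014], [-0.9776, 0.0649, -0.2003], [0.1997, -0.0147, -0.9797]] [-10.0, 529.9, 1044.9]
scene 55.854192909311834 247.56487492503905 190.26298215713965 [[-0.3561, 0.9344, -0.0123], [0.6156, 0.2246, -0.7554], [-0.703, -0.2766, -0.6552]] [216.7, -251.9, 1427.9]
0.1 [ 141.92926706 -582.59641613  192.84947557] [[-0.972, -0.237, -0.0], [-0.237, 0.972, 0.002], [0.0, 0.002, -1.0]] 85.40749185320425
```

View pics/top0.png

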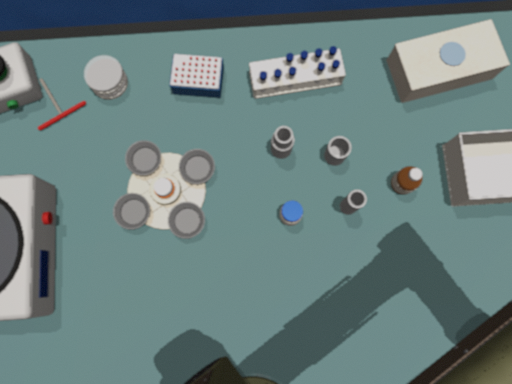

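View pics/scene0.png

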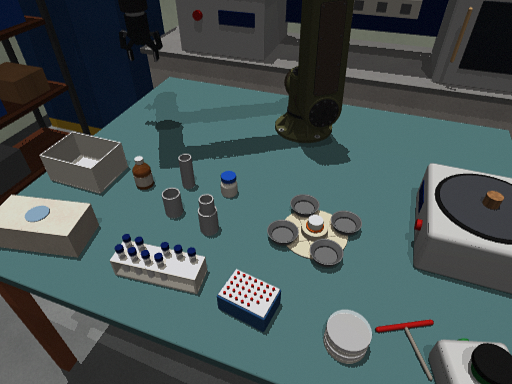

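Top view: wells near (144,159), (197,167), (186,219) and (133,211). The nested pair is at (284,136), wide2 at (339,150), slim2 at (357,199), the jar at (292,211) and the bottle at (408,178). I'll enlarge the area to read the rims.

```bash
cat > h.py <<'E'
from workcell import *
import cv2,numpy as np
def ray(c,px,z):
    f=c["color"].shape[0]/2/np.tan(np.radians(c["fov_y"]/2))
    R,t=np.array(c["R"]),np.array(c["t"])
    d=R.T@np.array([(px[0]-c["cx"])/f,(px[1]-c["cy"])/f,1]); o=-R.T@t
    return (o+d*(z-o[2])/d[2])
def proj(c,X):
    f=c["color"].shape[0]/2/np.tan(np.radians(c["fov_y"]/2))
    p=np.array(c["R"])@np.array(X,float)+np.array(c["t"]); return np.array([c["cx"]+f*p[0]/p[2],c["cy"]+f*p[1]/p[2]])
def go(P,yaw=None,o=None):
    "shift in tool axes (units of 25 mm) from measured pose to P"
    o=o or get_obs(); return np.round(np.array(o["tcp_rot"]).T@(np.array(P,float)-o["tcp_pos"])/25,2)
E
python3 - <<'E'
from h import *
c=read_camera("top");im=c["color"][:,:,::-1]
a=cv2.resize(im[110:240,110:240],None,fx=3,fy=3,interpolation=cv2.INTER_CUBIC)
b=cv2.resize(im[110:240,260:430],None,fx=3,fy=3,interpolation=cv2.INTER_CUBIC)
cv2.imwrite("pics/crop.png",cv2.resize(np.hstack([a,b]),None,fx=.88,fy=.88))
cv2.imwrite("pics/cropb.png",cv2.resize(im[110:240,260:430],None,fx=4.5,fy=4.5,interpolation=cv2.INTER_CUBIC))
for n,p,z in [("w1",(144,158),31),("w2",(197,166),31),("w3",(186,219),31),("w4",(133,211),31),("nest",(284,134),115),("wide2",(339,148),75),("slim2",(357,199),110),("jar",(292,210),70),("flask",(415,174),105)]:
    print(n,ray(c,p,z).round(0))
c=read_camera("wrist");cv2.imwrite("pics/w0.png",c["color"][:,:,::-1]);print(np.round(c["R"],3).tolist(),c["t"],c["fov_y"])
E
```

```text
w1 [610. 211.  31.]
w2 [583.  89.  31.]
w3 [461. 119.  31.]
w4 [487. 239.  31.]
nest [ 621. -112.  115.]
wide2 [ 592. -237.   75.]
slim2 [ 468. -257.  110.]
jar [ 460. -120.   70.]
flask [ 516. -389.  105.]
[[-0.237, 0.972, 0.002], [0.925, 0.225, 0.306], [0.297, 0.074, -0.952]] [599.43285207 -39.24374453 379.3540027 ] 68.88032018647104
```

View pics/cropb.png

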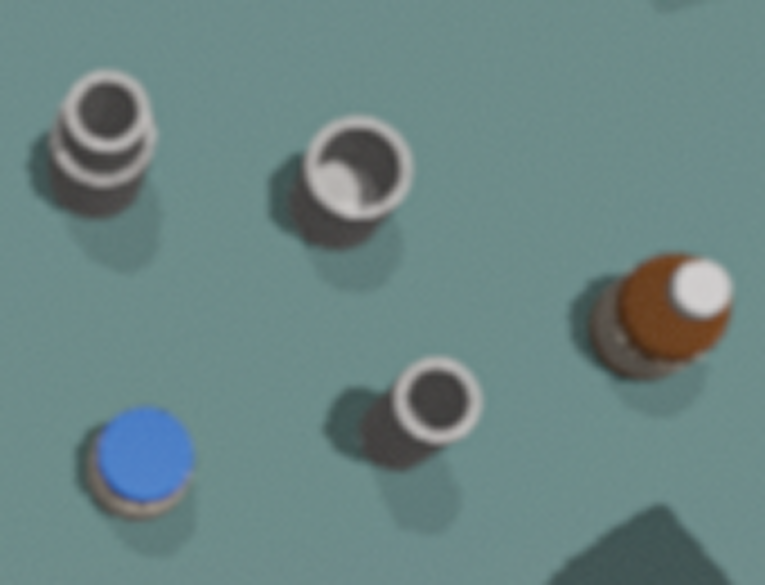

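Rim centres in the full image: slim1 (283,134), wide2 (339,147), slim2 (357,199). Plan: slim1→w4, wide1→w1, wide2→w3, slim2→w2. First I'll align the tool with the world axes and approach slim1.

```bash
python3 -m jog '[[[0,0,-1],[0,0,0.86],-1],[[0,0,-1],[0,0,0.86],-1],[[0,0,0],[0,0,0],-1]]' 40
python3 -m jog '[[[-0.9,0.9,0],[0,0,0],-1],[[-0.9,0.9,0],[0,0,0],-1],[[-0.9,0.9,0],[0,0,0],-1],[[-0.9,0.9,0],[0,0,0],-1],[[-0.9,0.9,0],[0,0,0],-1],[[-0.9,0.9,0],[0,0,0],-1],[[-0.9,0.9,0],[0,0,0],-1],[[-0.9,0.9,0],[0,0,0],-1]]'
python3 -m jog '[[[-0.9,0.9,0],[0,0,0],-1],[[-0.9,0.9,0],[0,0,0],-1],[[-0.9,0.9,0],[0,0,0],-1],[[-0.9,0.9,0],[0,0,0],-1],[[-0.9,0.9,0],[0,0,0],-1],[[-0.9,0.9,0],[0,0,0],-1],[[-0.9,0.9,0],[0,0,0],-1],[[0,0,0],[0,0,0],-1]]'
python3 - <<'E'
from h import *
c=read_camera("wrist");cv2.imwrite("pics/w1.png",c["color"][:,:,::-1])
o=get_obs();print(o["t"],o["tcp_pos"],np.round(o["tcp_rot"],3).tolist(),go((621,-112,215)))
c2=read_camera("top")
for P in [(621,-112,115),(592,-237,75),(468,-257,110)]: print(proj(c,P).round(), ray(c2,{621:(283.2,134.1),592:(339.2,147),468:(356.7,198.6)}[P[0]],P[2]).round())
E
```

```text
t: 0.5
tcp_pos: [141.9, -584.2, 248.0]
tcp_rot: [[-1.0, 0.005, 0.002], [0.005, 1.0, -0.006], [-0.002, -0.006, -1.0]]
wrist_force: [-0.1, 0.1, 0.7]
opening: 85.5
finger_force: 0.0
t: 1.3
tcp_pos: [322.9, -402.0, 243.3]
tcp_rot: [[-1.0, 0.0, -0.0], [0.0, 1.0, 0.0], [0.0, 0.0, -1.0]]
wrist_force: [0.1, -0.1, -0.4]
opening: 85.3
finger_force: 0.0
t: 2.1
tcp_pos: [481.6, -243.4, 242.2]
tcp_rot: [[-1.0, -0.003, -0.002], [-0.003, 1.0, 0.001], [0.002, 0.001, -1.0]]
wrist_force: [-0.7, -0.0, -0.2]
opening: 85.4
finger_force: 0.0
2.15 [ 480.61403022 -244.52578981  242.63568591] [[-1.0, -0.002, -0.002], [-0.002, 1.0, 0.001], [0.002, 0.001, -1.0]] [-5.63  5.29  1.1 ]
[365. 283.] [ 621. -111.  115.]
[267. 248.] [ 595. -237.   75.]
[250. 165.] [ 469. -256.  110.]
```

View pics/w1.png

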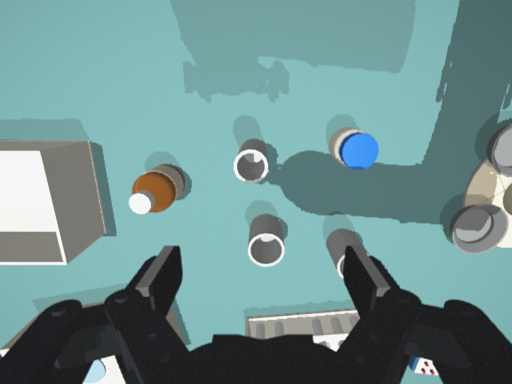

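The predicted pixels match the wrist view: slim2 rim at (251,165), wide2 at (266,248). The positions are good, so I'll move over slim1.

```bash
python3 -m jog '[[[-0.94,0.89,0],[0,0,0],-1],[[-0.94,0.89,0],[0,0,0],-1],[[-0.94,0.89,0],[0,0,0],-1],[[-0.94,0.89,0],[0,0,0],-1],[[-0.94,0.89,0],[0,0,0],-1],[[-0.94,0.89,0],[0,0,0],-1],[[0,0,0.5],[0,0,0],-1],[[0,0,0],[0,0,0],-1]]'
python3 - <<'E'
from h import *
c=read_camera("wrist");cv2.imwrite("pics/w2.png",c["color"][:,:,::-1])
o=get_obs();print(o["t"],o["tcp_pos"],go((621,-111.5,86)))
print(proj(c,(621,-111.5,115)).round(),proj(c,(605,-111.5,80)).round())
for p in [(583,88),(611,212),(459,117),(487,241)]: print(proj(c,p+(31,)).round())
E
```

```text
t: 3.0
tcp_pos: [620.3, -112.7, 228.7]
tcp_rot: [[-1.0, 0.001, -0.004], [0.001, 1.0, 0.0], [0.004, 0.0, -1.0]]
wrist_force: [-0.2, -0.3, -1.9]
opening: 85.2
finger_force: 0.0
3.05 [ 620.2343274  -113.36906547  230.12554611] [-0.04  0.08  5.76]
[264. 181.] [263. 161.]
[413. 137.]
[501. 158.]
[455.  32.]
[551.  57.]
```

View pics/w2.png

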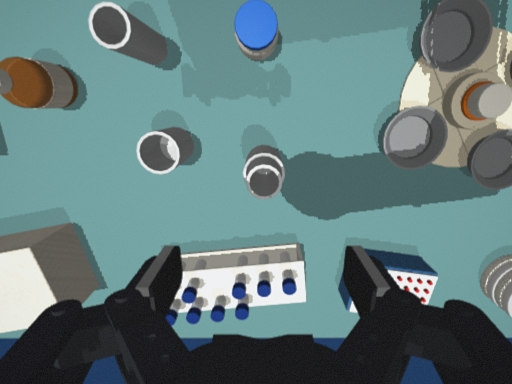

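The slim1 rim is at (264,181), exactly as predicted, and the w2 rim at (415,137) matches too. Descend, grip and lift.

```bash
python3 -m jog '[[[-0.02,0.05,1],[0,0,0],-1],[[0,0,1],[0,0,0],-1],[[0,0,1],[0,0,0],-1],[[0,0,1],[0,0,0],-1],[[0,0,1],[0,0,0],-1],[[0,0,0.75],[0,0,0],-1],[[0,0,0],[0,0,0],-1]]' 40
python3 -m jog '[[[0,0,0],[0,0,0],0],[[0,0,0],[0,0,0],0.3],[[0,0,0],[0,0,0],1],[[0,0,0],[0,0,0],1],[[0,0,0],[0,0,0],1],[[0,0,0],[0,0,0],1],[[0,0,0],[0,0,0],1]]' 40
python3 - <<'E'
from h import *
o=get_obs();print(o["t"],o["tcp_pos"],o["opening"],o["finger_force"],o["wrist_force"])
E
```

```text
t: 3.75
tcp_pos: [619.4, -112.4, 85.1]
tcp_rot: [[-1.0, 0.003, -0.004], [0.003, 1.0, 0.0], [0.004, 0.0, -1.0]]
wrist_force: [-1.2, -0.4, -0.0]
opening: 85.5
finger_force: 0.0
t: 4.45
tcp_pos: [621.6, -111.3, 87.6]
tcp_rot: [[-1.0, 0.001, -0.0], [0.001, 1.0, 0.0], [0.0, 0.0, -1.0]]
wrist_force: [0.1, 0.2, -0.1]
opening: -0.3
finger_force: 0.0
4.45 [ 621.58927605 -111.30562884   87.5599383 ] -0.3220239605976953 0.0 [ 0.09574531  0.22285374 -0.11121939]
```

The gripper shut on nothing. Look before doing anything else.

Run:
```python
from h import *
ims=[]
for n in ("wrist","scene"):
    c=read_camera(n);im=c["color"][:,:,::-1]
    if n=="scene": im=cv2.resize(im[130:280,130:330],(512,384))
    ims.append(im)
cv2.imwrite("pics/m1.png",cv2.resize(np.hstack(ims),(800,300)))
```

```text
(no output)
```

View pics/m1.png

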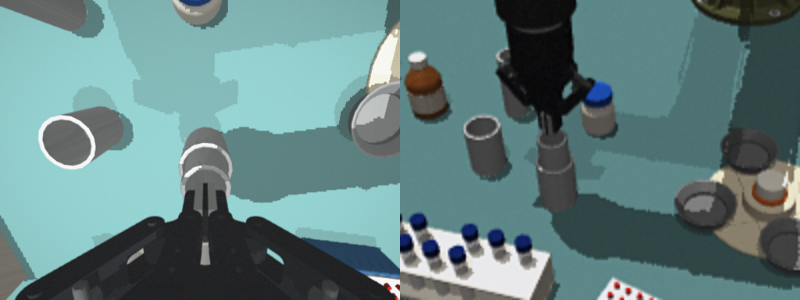

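In the wrist half, the slim rim is at about (205,182), i.e. (262,233) full-size, with the shut fingers in front of it. I'll compare this with the projections.

Run:
```python
from h import *
c=read_camera("wrist");cs=read_camera("scene")
o=get_obs();T=o["tcp_pos"];print(T)
for n,P in [("slim",(621,-111.5,115)),("wide",(621,-111.5,75)),("tcp",T),("slimL",(621,-131.5,115)),("slimR",(621,-91.5,115)),("slimnear",(601,-111.5,115)),("slimfar",(641,-111.5,115)),("widenear",(595,-111.5,75))]:
    a=proj(c,P); b=proj(cs,P); print(n,a.round(),b.round())
    for im,p,s in ((c["color"],a,0),(cs["color"],b,0)): cv2.circle(im,tuple(int(v) for v in p),1,(255,0,0),-1)
a=cv2.resize(c["color"][150:300,160:360],(533,400),interpolation=cv2.INTER_NEAREST)
b=cv2.resize(cs["color"][170:250,180:233],(266,400),interpolation=cv2.INTER_NEAREST)
cv2.imwrite("pics/m2.png",np.hstack([a,b])[:,:,::-1])
```

```text
[ 621.54669812 -111.34392346   87.47140826]
slim [262. 240.] [205. 197.]
wide [262. 215.] [207. 208.]
tcp [263. 223.] [206. 205.]
slimL [229. 240.] [199. 196.]
slimR [296. 240.] [212. 199.]
slimnear [262. 209.] [209. 193.]
slimfar [262. 269.] [202. 202.]
widenear [262. 181.] [211. 202.]
```

View pics/m2.png

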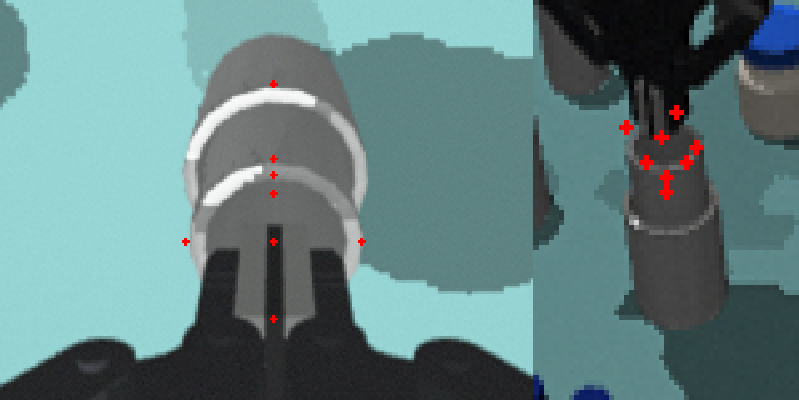

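Both views place the shut fingertips at z≈113, in line with the cup rim, while the TCP reads 87. So the real tips sit about 26 mm behind the reported TCP, and they closed just above the cup. I'll rise, open, and go down about 28 mm deeper while watching the force.

```bash
python3 -m jog '[[[0,0,-1],[0,0,0],1],[[0,0,-1],[0,0,0],0],[[0,0,0],[0,0,0],-1],[[0,0,0],[0,0,0],-1],[[0,0,0],[0,0,0],-1],[[0,0,0],[0,0,0],-1],[[0,0,0],[0,0,0],-1],[[0,0,0],[0,0,0],-1]]' 40
python3 -m jog '[[[0,0,0.8],[0,0,0],-1],[[0,0,0.8],[0,0,0],-1],[[0,0,0.5],[0,0,0],-1],[[0,0,0.5],[0,0,0],-1],[[0,0,0.3],[0,0,0],-1],[[0,0,0.1],[0,0,0],-1],[[0,0,0],[0,0,0],-1]]'
python3 - <<'E'
from h import *
o=get_obs();print(o["t"],o["tcp_pos"])
c=read_camera("wrist");cs=read_camera("scene")
a=cv2.resize(c["color"],(533,400));b=cv2.resize(cs["color"][170:250,180:233],(266,400),interpolation=cv2.INTER_NEAREST)
cv2.imwrite("pics/m3.png",np.hstack([a,b])[:,:,::-1])
E
```

```text
t: 5.45
tcp_pos: [621.4, -111.4, 137.0]
tcp_rot: [[-1.0, 0.001, -0.001], [0.001, 1.0, -0.0], [0.001, -0.0, -1.0]]
wrist_force: [-0.6, 0.7, -0.1]
opening: 85.1
finger_force: 0.0
t: 6.15
tcp_pos: [621.7, -111.4, 62.6]
tcp_rot: [[-1.0, 0.001, 0.0], [0.001, 1.0, -0.0], [-0.0, -0.0, -1.0]]
wrist_force: [0.3, 0.0, 0.7]
opening: 85.6
finger_force: 0.0
6.15 [ 621.6668756  -111.40674857   62.6370736 ]
```

View pics/m3.png

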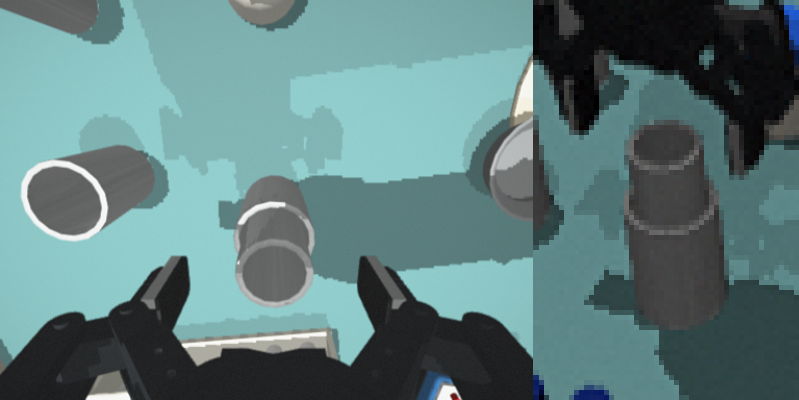

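Scene half: the cup is intact and the open tips, at crop (582,130) and (745,172), are at z≈100. That confirms the offset (25 mm, plus 13 mm when open). Go 8 mm deeper and grip.

```bash
python3 -m jog '[[[0,0,0.3],[0,0,0],-1],[[0,0,0],[0,0,0],0],[[0,0,0],[0,0,0],0.4],[[0,0,0],[0,0,0],1],[[0,0,0],[0,0,0],1],[[0,0,0],[0,0,0],1],[[0,0,0],[0,0,0],1],[[0,0,0],[0,0,0],1]]' 40
python3 -m jog '[[[0,0,-0.3],[0,0,0],1],[[0,0,-0.5],[0,0,0],1],[[0,0,-0.6],[0,0,0],1],[[0,0,-0.6],[0,0,0],1]]'
```

```text
t: 7.05
tcp_pos: [621.9, -111.3, 55.5]
tcp_rot: [[-1.0, 0.001, 0.001], [0.001, 1.0, 0.0], [-0.001, 0.0, -1.0]]
wrist_force: [0.3, 0.6, 2.7]
opening: 39.0
finger_force: 40.6
t: 7.45
tcp_pos: [621.6, -111.4, 106.7]
tcp_rot: [[-1.0, 0.001, 0.0], [0.001, 1.0, -0.0], [-0.0, -0.0, -1.0]]
wrist_force: [-0.4, -0.8, -2.0]
opening: 38.9
finger_force: 40.5
```

Gripped slim1 alone (39 mm opening, about 2 N load). Lift clear and carry it to w4.

```bash
python3 -m jog '[[[0,0,-0.8],[0,0,0],1],[[0,0,-0.8],[0,0,0],1],[[0,0,-0.8],[0,0,0],1],[[0,0,-0.8],[0,0,0],1],[[0.1,0.3,0],[0,0,0],1],[[0.25,0.7,0],[0,0,0],1],[[0.36,0.94,0],[0,0,0],1],[[0.36,0.94,0],[0,0,0],1]]'
python3 -m jog '[[[0.36,0.94,0],[0,0,0],1],[[0.36,0.94,0],[0,0,0],1],[[0.36,0.94,0],[0,0,0],1],[[0.36,0.94,0],[0,0,0],1],[[0.36,0.94,0],[0,0,0],1],[[0.36,0.94,0],[0,0,0],1],[[0.36,0.94,0],[0,0,0],1],[[0.36,0.94,0],[0,0,0],1]]'
python3 -m jog '[[[0.36,0.94,0],[0,0,0],1],[[0.36,0.94,0],[0,0,0],1],[[0.36,0.94,0],[0,0,0],1],[[0.25,0.7,0],[0,0,0],1],[[0.0,0.15,0],[0,0,0],1],[[0,0,0],[0,0,0],1],[[0,0,0],[0,0,0],1]]'
python3 - <<'E'
from h import *
o=get_obs();print(o["t"],o["tcp_pos"],o["opening"],go((487,241,64)))
c=read_camera("wrist");cs=read_camera("top")
b=cv2.resize(cs["color"][130:250,110:220],(366,400),interpolation=cv2.INTER_CUBIC);a=cv2.resize(c["color"],(420,315));a=cv2.copyMakeBorder(a,0,85,0,0,0)
cv2.imwrite("pics/p1.png",np.hstack([a,b])[:,:,::-1])
E
```

```text
t: 8.25
tcp_pos: [594.0, -38.2, 184.2]
tcp_rot: [[-1.0, 0.002, -0.001], [0.002, 1.0, 0.0], [0.001, 0.0, -1.0]]
wrist_force: [-0.4, 1.0, -1.2]
opening: 38.7
finger_force: 40.6
t: 9.05
tcp_pos: [522.1, 150.1, 184.5]
tcp_rot: [[-1.0, 0.001, -0.001], [0.001, 1.0, 0.0], [0.001, 0.0, -1.0]]
wrist_force: [-0.9, 0.3, -2.0]
opening: 38.9
finger_force: 40.6
t: 9.75
tcp_pos: [490.0, 240.1, 184.8]
tcp_rot: [[-1.0, 0.002, -0.0], [0.002, 1.0, -0.0], [0.0, -0.0, -1.0]]
wrist_force: [0.6, -0.5, -1.3]
opening: 39.1
finger_force: 40.6
9.75 [489.99195607 240.14435508 184.83980684] 39.09183260587636 [0.12 0.03 4.83]
```

View pics/p1.png

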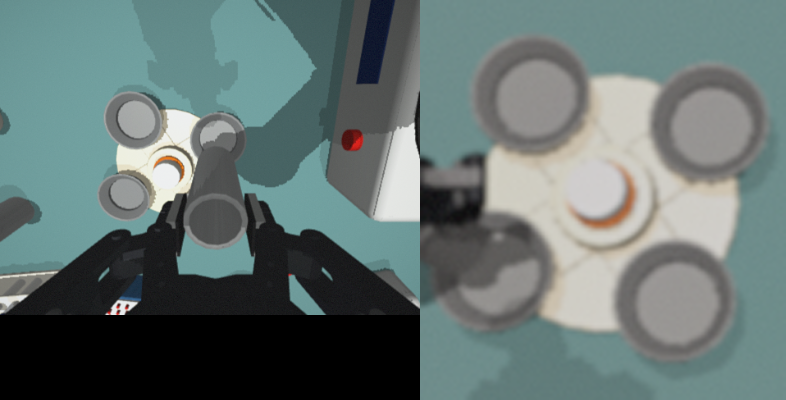

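slim1 hangs straight and the w4 well opens beneath it, at (218,135) in the left half. Lower it, release, then retreat.

```bash
python3 -m jog '[[[0.11,0.03,0.7],[0,0,0],1],[[0,0,1],[0,0,0],1],[[0,0,1],[0,0,0],1],[[0,0,1],[0,0,0],1],[[0,0,0.5],[0,0,0],1],[[0,0,0.3],[0,0,0],1],[[0,0,0.15],[0,0,0],1],[[0,0,0.1],[0,0,0],1]]'
python3 -m jog '[[[0,0,0.05],[0,0,0],1],[[0,0,0.05],[0,0,0],1],[[0,0,0],[0,0,0],1]]'
```

```text
t: 10.65
tcp_pos: [487.9, 241.5, 67.2]
tcp_rot: [[-1.0, 0.001, 0.001], [0.001, 1.0, 0.001], [-0.001, 0.001, -1.0]]
wrist_force: [-0.1, -0.7, -0.8]
opening: 38.7
finger_force: 40.6
t: 10.95
tcp_pos: [487.4, 241.5, 64.1]
tcp_rot: [[-1.0, 0.001, 0.0], [0.001, 1.0, 0.0], [-0.0, 0.0, -1.0]]
wrist_force: [-0.3, -0.6, -2.3]
opening: 39.0
finger_force: 40.6
```

```bash
python3 -m jog '[[[0,0,0.04],[0,0,0],1],[[0,0,0.04],[0,0,0],1],[[0,0,0.04],[0,0,0],1],[[0,0,0],[0,0,0],1]]'
```

```text
t: 11.35
tcp_pos: [488.5, 241.7, 63.5]
tcp_rot: [[-1.0, 0.001, 0.003], [0.001, 1.0, 0.001], [-0.003, 0.001, -1.0]]
wrist_force: [-2.5, -1.6, 7.8]
opening: 39.0
finger_force: 41.5
```

Contact (7.8 N). Release, rise and travel back to above wide1.

```bash
python3 -m jog '[[[0,0,0],[0,0,0],0.3],[[0,0,0],[0,0,0],-0.3],[[0,0,0],[0,0,0],-1],[[0,0,0],[0,0,0],-1],[[0,0,0],[0,0,0],-1],[[0,0,-0.5],[0,0,0],-1],[[0,0,-1],[0,0,0],-1],[[0,0,-1],[0,0,0],-1]]'
python3 -m jog '[[[0,0,-1],[0,0,0],-1],[[0,0,-0.5],[0,0,0],-1],[[-0.36,-0.94,0],[0,0,0],-1],[[-0.36,-0.94,0],[0,0,0],-1],[[-0.36,-0.94,0],[0,0,0],-1],[[-0.36,-0.94,0],[0,0,0],-1],[[-0.36,-0.94,0],[0,0,0],-1],[[-0.36,-0.94,0],[0,0,0],-1]]'
python3 -m jog '[[[-0.36,-0.94,0],[0,0,0],-1],[[-0.36,-0.94,0],[0,0,0],-1],[[-0.36,-0.94,0],[0,0,0],-1],[[-0.36,-0.94,0],[0,0,0],-1],[[-0.36,-0.94,0],[0,0,0],-1],[[-0.36,-0.94,0],[0,0,0],-1],[[-0.36,-0.94,0],[0,0,0],-1],[[0,0,0],[0,0,0],-1]]'
python3 - <<'E'
from h import *
o=get_obs();print(o["t"],o["tcp_pos"],go((621,-111.5,15)))
c=read_camera("top");a=cv2.resize(c["color"][110:250,100:380],(800,400),interpolation=cv2.INTER_CUBIC)
cv2.imwrite("pics/p2.png",a[:,:,::-1])
E
```

```text
t: 12.15
tcp_pos: [487.3, 241.1, 124.7]
tcp_rot: [[-1.0, 0.001, -0.0], [0.001, 1.0, -0.001], [0.0, -0.001, -1.0]]
wrist_force: [0.0, -0.1, 0.7]
opening: 85.3
finger_force: 0.0
t: 12.95
tcp_pos: [541.2, 99.3, 160.7]
tcp_rot: [[-1.0, 0.001, -0.0], [0.001, 1.0, 0.0], [0.0, 0.0, -1.0]]
wrist_force: [-0.8, -0.5, 0.0]
opening: 85.6
finger_force: 0.0
t: 13.75
tcp_pos: [604.0, -66.7, 160.1]
tcp_rot: [[-1.0, 0.004, -0.002], [0.004, 1.0, -0.001], [0.002, -0.001, -1.0]]
wrist_force: [-0.7, 0.5, 0.0]
opening: 85.4
finger_force: 0.0
13.75 [604.04732419 -66.66746432 160.05021073] [-0.69 -1.79  5.8 ]
```

View pics/p2.png

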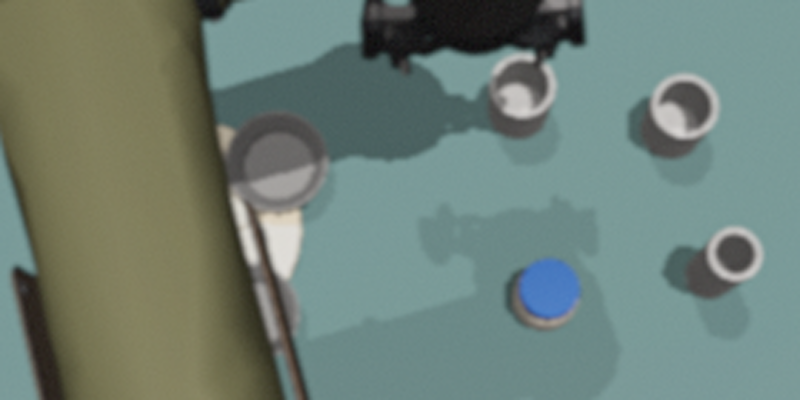

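wide1 stands empty with its rim at (522,87) in the crop, so it hasn't moved. Move over it, descend, grip.

```bash
python3 -m jog '[[[-0.35,-0.9,0],[0,0,0],-1],[[-0.34,-0.9,0],[0,0,0],-1],[[0,0,0.8],[0,0,0],-1],[[0,0,1],[0,0,0],-1],[[0,0,1],[0,0,0],-1],[[0,0,1],[0,0,0],-1],[[0,0,1],[0,0,0],-1],[[0,0,0],[0,0,0],-1]]'
python3 - <<'E'
from h import *
o=get_obs();print(o["t"],o["tcp_pos"],go((621,-111.5,15)))
c=read_camera("top");print(ray(c,(282.5,140.2),75))
E
```

```text
t: 14.6
tcp_pos: [618.3, -108.1, 36.4]
tcp_rot: [[-1.0, 0.001, -0.007], [0.001, 1.0, 0.001], [0.007, 0.001, -1.0]]
wrist_force: [-0.2, -0.1, -2.0]
opening: 85.4
finger_force: 0.0
14.6 [ 618.29595551 -108.14873174   36.38269528] [-0.11 -0.13  0.85]
[ 619.07578998 -111.07454836   75.        ]
```

```bash
python3 -m jog '[[[-0.06,-0.13,0.5],[0,0,0],-1],[[0,0,0.35],[0,0,0],-1],[[0,0,0],[0,0,0],-0.4],[[0,0,0],[0,0,0],0.2],[[0,0,0],[0,0,0],1],[[0,0,0],[0,0,0],1],[[0,0,0],[0,0,0],1],[[0,0,0],[0,0,0],1]]' 50
python3 -m jog '[[[0,0,-0.4],[0,0,0],1],[[0,0,-0.8],[0,0,0],1],[[0,0,-1],[0,0,0],1],[[0,0,-1],[0,0,0],1],[[0,0,-1],[0,0,0],1]]'
python3 - <<'E'
from h import *
o=get_obs();print(o["t"],o["tcp_pos"],go((611,212,o["tcp_pos"][2])))
E
```

```text
t: 15.45
tcp_pos: [623.2, -112.5, 20.5]
tcp_rot: [[-1.0, 0.001, 0.002], [0.001, 1.0, -0.0], [-0.002, -0.0, -1.0]]
wrist_force: [0.0, 1.1, 3.7]
opening: 49.6
finger_force: 52.7
t: 15.95
tcp_pos: [621.8, -112.7, 124.8]
tcp_rot: [[-1.0, 0.002, -0.002], [0.002, 1.0, 0.0], [0.002, 0.0, -1.0]]
wrist_force: [-0.3, 0.3, -3.3]
opening: 49.9
finger_force: 52.4
15.95 [ 621.76066978 -112.66571226  124.84995216] [ 0.45 12.99  0.  ]
```

```bash
python3 -m jog '[[[0.03,0.5,0],[0,0,0],1],[[0.03,0.97,0],[0,0,0],1],[[0.03,0.97,0],[0,0,0],1],[[0.03,0.97,0],[0,0,0],1],[[0.03,0.97,0],[0,0,0],1],[[0.03,0.97,0],[0,0,0],1],[[0.03,0.97,0],[0,0,0],1],[[0.03,0.97,0],[0,0,0],1]]'
python3 -m jog '[[[0.03,0.97,0],[0,0,0],1],[[0.03,0.97,0],[0,0,0],1],[[0.03,0.97,0],[0,0,0],1],[[0.03,0.97,0],[0,0,0],1],[[0.03,0.97,0],[0,0,0],1],[[0.03,0.85,0],[0,0,0],1],[[0,0,0],[0,0,0],1],[[0,0,0],[0,0,0],1]]'
python3 - <<'E'
from h import *
o=get_obs();print(o["t"],o["tcp_pos"],o["opening"],go((611,212,33)))
E
```

```text
t: 16.75
tcp_pos: [615.6, 71.0, 122.8]
tcp_rot: [[-1.0, 0.001, -0.003], [0.001, 1.0, -0.0], [0.003, -0.0, -1.0]]
wrist_force: [0.4, 0.1, -1.6]
opening: 49.2
finger_force: 52.4
t: 17.55
tcp_pos: [611.9, 212.6, 123.6]
tcp_rot: [[-1.0, 0.0, -0.002], [0.0, 1.0, -0.001], [0.002, -0.001, -1.0]]
wrist_force: [0.2, -0.4, -3.0]
opening: 49.7
finger_force: 52.5
17.55 [611.94018301 212.5569181  123.58070124] 49.72480829540582 [ 0.03 -0.02  3.62]
```

```bash
python3 -m jog '[[[0,0,0.7],[0,0,0],1],[[0,0,1],[0,0,0],1],[[0,0,0.8],[0,0,0],1],[[0,0,0.5],[0,0,0],1],[[0,0,0.3],[0,0,0],1],[[0,0,0.15],[0,0,0],1],[[0,0,0],[0,0,0],1]]'
python3 -m jog '[[[0,0,0.05],[0,0,0],1],[[0,0,0.05],[0,0,0],1],[[0,0,0],[0,0,0],1]]'
```

```text
t: 18.25
tcp_pos: [612.7, 212.1, 38.6]
tcp_rot: [[-1.0, 0.002, 0.0], [0.002, 1.0, 0.0], [-0.0, 0.0, -1.0]]
wrist_force: [1.0, 0.3, -2.4]
opening: 49.6
finger_force: 52.5
t: 18.55
tcp_pos: [612.6, 212.3, 36.1]
tcp_rot: [[-1.0, 0.001, 0.0], [0.001, 1.0, 0.0], [-0.0, 0.0, -1.0]]
wrist_force: [-0.4, 0.4, -2.4]
opening: 49.6
finger_force: 52.5
```

```bash
python3 -m jog '[[[0,0,0.04],[0,0,0],1],[[0,0,0.04],[0,0,0],1],[[0,0,0],[0,0,0],1]]'
python3 -m jog '[[[0,0,0.04],[0,0,0],1],[[0,0,0],[0,0,0],1],[[0,0,0],[0,0,0],1]]'
```

```text
t: 18.85
tcp_pos: [612.6, 212.2, 33.7]
tcp_rot: [[-1.0, 0.001, 0.0], [0.001, 1.0, 0.0], [-0.0, 0.0, -1.0]]
wrist_force: [-0.0, 0.5, -2.8]
opening: 49.3
finger_force: 52.5
t: 19.15
tcp_pos: [612.8, 212.3, 33.5]
tcp_rot: [[-1.0, 0.001, 0.001], [0.001, 1.0, 0.0], [-0.001, 0.0, -1.0]]
wrist_force: [-0.8, 0.1, 1.1]
opening: 49.4
finger_force: 52.9
```

```bash
python3 -m jog '[[[0,0,0.05],[0,0,0],1],[[0,0,0],[0,0,0],0],[[0,0,0],[0,0,0],-0.5],[[0,0,0],[0,0,0],-1],[[0,0,0],[0,0,0],-1],[[0,0,0],[0,0,0],-1],[[0,0,-0.6],[0,0,0],-1],[[0,0,-1],[0,0,0],-1]]'
python3 -m jog '[[[0,0,-1],[0,0,0],-1],[[0,0,-1],[0,0,0],-1],[[0,0,-0.4],[0,0,0],-1],[[0.04,-0.95,0],[0,0,0],-1],[[0.04,-0.95,0],[0,0,0],-1],[[0.04,-0.95,0],[0,0,0],-1],[[0.04,-0.95,0],[0,0,0],-1],[[0.04,-0.95,0],[0,0,0],-1]]'
python3 -m jog '[[[0.04,-0.95,0],[0,0,0],-1],[[0.04,-0.95,0],[0,0,0],-1],[[0.04,-0.95,0],[0,0,0],-1],[[0.04,-0.95,0],[0,0,0],-1],[[0.04,-0.95,0],[0,0,0],-1],[[0.04,-0.95,0],[0,0,0],-1],[[0.04,-0.95,0],[0,0,0],-1],[[0.04,-0.95,0],[0,0,0],-1]]'
python3 -m jog '[[[0.04,-0.95,0],[0,0,0],-1],[[0.04,-0.95,0],[0,0,0],-1],[[0.04,-0.95,0],[0,0,0],-1],[[0.04,-0.95,0],[0,0,0],-1],[[0.04,-0.95,0],[0,0,0],-1],[[0.04,-0.87,0],[0,0,0],-1],[[0,0,0],[0,0,0],-1]]'
python3 - <<'E'
from h import *
o=get_obs();print(o["t"],o["tcp_pos"],o["opening"],go((594,-237,18)))
c=read_camera("wrist");cs=read_camera("top")
print(proj(c,(594,-237,75)).round(),proj(c,(468.5,-256.5,110)).round())
b=cv2.resize(cs["color"][130:250,110:220],(366,400),interpolation=cv2.INTER_CUBIC);a=cv2.resize(c["color"],(420,315));a=cv2.copyMakeBorder(a,0,85,0,0,0)
cv2.imwrite("pics/p3.png",np.hstack([a,b])[:,:,::-1])
E
```

```text
t: 19.95
tcp_pos: [611.5, 211.6, 70.7]
tcp_rot: [[-1.0, 0.001, -0.003], [0.001, 1.0, -0.002], [0.003, -0.002, -1.0]]
wrist_force: [1.4, -0.9, 0.4]
opening: 85.3
finger_force: 0.0
t: 20.75
tcp_pos: [607.1, 92.5, 131.4]
tcp_rot: [[-1.0, 0.001, -0.0], [0.001, 1.0, 0.0], [0.0, 0.0, -1.0]]
wrist_force: [0.6, 0.1, 0.1]
opening: 85.4
finger_force: 0.0
t: 21.55
tcp_pos: [598.8, -97.5, 131.5]
tcp_rot: [[-1.0, 0.001, -0.0], [0.001, 1.0, 0.0], [0.0, 0.0, -1.0]]
wrist_force: [0.8, -1.0, -0.1]
opening: 85.6
finger_force: 0.0
t: 22.25
tcp_pos: [592.2, -239.2, 131.0]
tcp_rot: [[-1.0, 0.004, -0.001], [0.004, 1.0, -0.0], [0.001, -0.0, -1.0]]
wrist_force: [-0.5, 0.5, -0.0]
opening: 85.4
finger_force: 0.0
22.25 [ 592.19931433 -239.22871115  131.02949131] 85.4010573360512 [-0.08  0.09  4.52]
[265. 199.] [234.  29.]
```

View pics/p3.png

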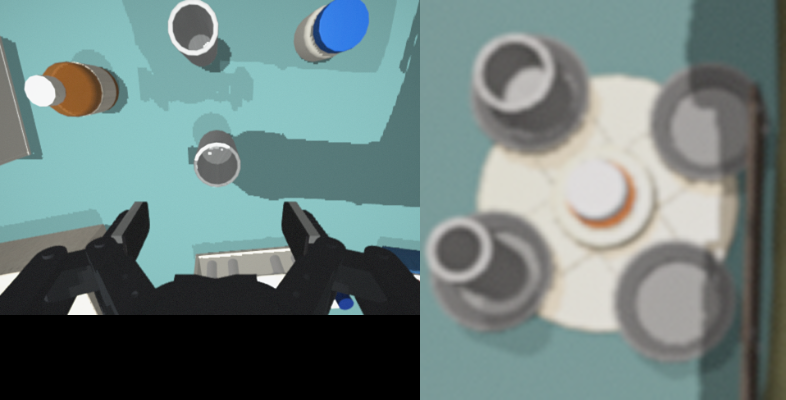

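wide2's rim at (217,164) matches the prediction, and slim1 (w4) and wide1 (w1) stand in their wells. Grip wide2.

```bash
python3 -m jog '[[[-0.06,0.08,0.8],[0,0,0],-1],[[0,0,1],[0,0,0],-1],[[0,0,1],[0,0,0],-1],[[0,0,1],[0,0,0],-1],[[0,0,0.5],[0,0,0],-1],[[0,0,0.2],[0,0,0],-1],[[0,0,0],[0,0,0],-0.4],[[0,0,0],[0,0,0],0.2]]' 50
python3 -m jog '[[[0,0,0],[0,0,0],1],[[0,0,0],[0,0,0],1],[[0,0,0],[0,0,0],1],[[0,0,0],[0,0,0],1],[[0,0,0],[0,0,0],1]]'
python3 -m jog '[[[0,0,-0.4],[0,0,0],1],[[0,0,-0.8],[0,0,0],1],[[0,0,-1],[0,0,0],1],[[0,0,-1],[0,0,0],1],[[0,0,-1],[0,0,0],1],[[0,0,0],[0,0,0],1]]'
python3 - <<'E'
from h import *
o=get_obs();print(o["t"],o["tcp_pos"],go((459,117,o["tcp_pos"][2])))
E
```

```text
t: 23.15
tcp_pos: [595.3, -235.2, 20.6]
tcp_rot: [[-1.0, 0.001, 0.002], [0.001, 1.0, -0.001], [-0.002, -0.001, -1.0]]
wrist_force: [-0.6, -0.6, 0.7]
opening: 59.2
finger_force: 0.0
t: 23.65
tcp_pos: [595.6, -235.6, 21.3]
tcp_rot: [[-1.0, 0.001, 0.003], [0.001, 1.0, -0.001], [-0.003, -0.001, -1.0]]
wrist_force: [-0.9, -0.2, 5.7]
opening: 49.5
finger_force: 52.0
t: 24.25
tcp_pos: [596.0, -235.6, 128.7]
tcp_rot: [[-1.0, 0.001, 0.006], [0.001, 1.0, -0.001], [-0.006, -0.001, -1.0]]
wrist_force: [-0.3, 0.1, -1.6]
opening: 49.3
finger_force: 52.5
24.25 [ 596.002908   -235.63326615  128.68330175] [ 5.5  14.1  -0.05]
```

```bash
python3 -m jog '[[[0.2,0.5,0],[0,0,0],1],[[0.37,0.94,0],[0,0,0],1],[[0.37,0.94,0],[0,0,0],1],[[0.37,0.94,0],[0,0,0],1],[[0.37,0.94,0],[0,0,0],1],[[0.37,0.94,0],[0,0,0],1],[[0.37,0.94,0],[0,0,0],1],[[0.37,0.94,0],[0,0,0],1]]'
python3 -m jog '[[[0.37,0.94,0],[0,0,0],1],[[0.37,0.94,0],[0,0,0],1],[[0.37,0.94,0],[0,0,0],1],[[0.37,0.94,0],[0,0,0],1],[[0.37,0.94,0],[0,0,0],1],[[0.37,0.94,0],[0,0,0],1],[[0.37,0.94,0],[0,0,0],1],[[0.12,0.44,0],[0,0,0],1]]'
python3 -m jog '[[[0,0,0],[0,0,0],1],[[0,0,0],[0,0,0],1]]'
python3 - <<'E'
from h import *
o=get_obs();print(o["t"],o["tcp_pos"],o["opening"],go((459,117,36)))
E
```

```text
t: 25.05
tcp_pos: [523.1, -56.5, 122.1]
tcp_rot: [[-1.0, 0.001, -0.003], [0.001, 1.0, 0.001], [0.003, 0.001, -1.0]]
wrist_force: [-0.3, -0.3, -2.1]
opening: 49.8
finger_force: 52.5
t: 25.85
tcp_pos: [455.5, 119.2, 122.4]
tcp_rot: [[-1.0, -0.001, -0.003], [-0.001, 1.0, -0.0], [0.003, -0.0, -1.0]]
wrist_force: [-0.2, -0.2, -3.5]
opening: 49.6
finger_force: 52.6
t: 26.05
tcp_pos: [456.9, 117.4, 123.3]
tcp_rot: [[-1.0, 0.001, -0.001], [0.001, 1.0, -0.001], [0.001, -0.001, -1.0]]
wrist_force: [0.4, -0.0, -2.2]
opening: 49.6
finger_force: 52.6
26.05 [456.93489407 117.39990899 123.28307234] 49.5735895055709 [-0.09 -0.01  3.49]
```

```bash
python3 -m jog '[[[-0.08,0,0.7],[0,0,0],1],[[0,0,1],[0,0,0],1],[[0,0,0.8],[0,0,0],1],[[0,0,0.5],[0,0,0],1],[[0,0,0.3],[0,0,0],1],[[0,0,0.15],[0,0,0],1],[[0,0,0.05],[0,0,0],1],[[0,0,0],[0,0,0],1]]'
python3 -m jog '[[[0,0,0.04],[0,0,0],1],[[0,0,0.03],[0,0,0],1],[[0,0,0],[0,0,0],1]]'
```

```text
t: 26.85
tcp_pos: [459.8, 118.3, 37.0]
tcp_rot: [[-1.0, 0.001, 0.001], [0.001, 1.0, 0.002], [-0.001, 0.002, -1.0]]
wrist_force: [0.9, 3.3, -1.4]
opening: 49.3
finger_force: 52.6
t: 27.15
tcp_pos: [460.5, 118.3, 36.7]
tcp_rot: [[-1.0, 0.001, 0.003], [0.001, 1.0, 0.001], [-0.003, 0.001, -1.0]]
wrist_force: [-1.5, 2.9, 6.4]
opening: 49.5
finger_force: 53.4
```

```bash
python3 -m jog '[[[0,0,0.03],[0,0,0],1],[[0,0,0],[0,0,0],1]]'
```

```text
t: 27.35
tcp_pos: [460.8, 118.3, 36.7]
tcp_rot: [[-1.0, 0.001, 0.004], [0.001, 1.0, 0.001], [-0.004, 0.001, -1.0]]
wrist_force: [-2.1, 4.5, 9.2]
opening: 49.6
finger_force: 53.7
```

Contact came about 3 mm early with a sideways push of +y/−x, so the cup is on the flare. Shift that way and lower again.

```bash
python3 -m jog '[[[0,0,-0.1],[0,0,0],1],[[0.06,0.12,0],[0,0,0],1],[[0,0,0.07],[0,0,0],1],[[0,0,0.05],[0,0,0],1],[[0,0,0.05],[0,0,0],1],[[0,0,0],[0,0,0],1]]'
```

```text
t: 27.95
tcp_pos: [458.9, 120.3, 34.2]
tcp_rot: [[-1.0, 0.001, 0.002], [0.001, 1.0, -0.001], [-0.002, -0.001, -1.0]]
wrist_force: [-2.5, -0.5, 9.4]
opening: 49.6
finger_force: 53.8
```

Seated (z 34.2 = grip height + 13). Release and go to slim2.

```bash
python3 -m jog '[[[0,0,0],[0,0,0],0],[[0,0,0],[0,0,0],-0.5],[[0,0,0],[0,0,0],-1],[[0,0,0],[0,0,0],-1],[[0,0,0],[0,0,0],-1],[[0,0,-0.6],[0,0,0],-1],[[0,0,-1],[0,0,0],-1],[[0,0,-1],[0,0,0],-1]]'
python3 -m jog '[[[0,0,-1],[0,0,0],-1],[[0,0,-1],[0,0,0],-1],[[0,0,-0.6],[0,0,0],-1],[[-0.02,-0.94,0],[0,0,0],-1],[[-0.02,-0.94,0],[0,0,0],-1],[[-0.02,-0.94,0],[0,0,0],-1],[[-0.02,-0.94,0],[0,0,0],-1],[[-0.02,-0.94,0],[0,0,0],-1]]'
python3 -m jog '[[[-0.02,-0.94,0],[0,0,0],-1],[[-0.02,-0.94,0],[0,0,0],-1],[[-0.02,-0.94,0],[0,0,0],-1],[[-0.02,-0.94,0],[0,0,0],-1],[[-0.02,-0.94,0],[0,0,0],-1],[[-0.02,-0.94,0],[0,0,0],-1],[[-0.02,-0.94,0],[0,0,0],-1],[[-0.02,-0.94,0],[0,0,0],-1]]'
python3 -m jog '[[[-0.02,-0.94,0],[0,0,0],-1],[[-0.02,-0.94,0],[0,0,0],-1],[[-0.02,-0.94,0],[0,0,0],-1],[[0,0,0],[0,0,0],-1],[[0,0,0],[0,0,0],-1]]'
python3 - <<'E'
from h import *
o=get_obs();print(o["t"],o["tcp_pos"],o["opening"],go((468.5,-256.5,47)))
c=read_camera("wrist");cs=read_camera("top")
print(proj(c,(468.5,-256.5,110)).round()*.82)
b=cv2.resize(cs["color"][130:250,110:220],(366,400),interpolation=cv2.INTER_CUBIC);a=cv2.resize(c["color"],(420,315));a=cv2.copyMakeBorder(a,0,85,0,0,0)
cv2.imwrite("pics/p4.png",np.hstack([a,b])[:,:,::-1])
E
```

```text
t: 28.75
tcp_pos: [457.9, 120.4, 99.0]
tcp_rot: [[-1.0, 0.001, 0.0], [0.001, 1.0, -0.0], [-0.0, -0.0, -1.0]]
wrist_force: [-0.3, 0.9, 0.0]
opening: 85.5
finger_force: 0.0
t: 29.55
tcp_pos: [460.0, 2.2, 162.6]
tcp_rot: [[-1.0, 0.001, -0.0], [0.001, 1.0, 0.0], [0.0, 0.0, -1.0]]
wrist_force: [0.3, 0.3, -0.2]
opening: 85.5
finger_force: 0.0
t: 30.35
tcp_pos: [463.8, -185.9, 162.6]
tcp_rot: [[-1.0, 0.001, -0.0], [0.001, 1.0, 0.0], [0.0, 0.0, -1.0]]
wrist_force: [0.3, 0.4, 0.3]
opening: 85.7
finger_force: 0.0
t: 30.85
tcp_pos: [465.1, -255.6, 162.2]
tcp_rot: [[-1.0, 0.003, -0.001], [0.003, 1.0, 0.0], [0.001, 0.0, -1.0]]
wrist_force: [-0.5, 0.3, -0.3]
opening: 85.6
finger_force: 0.0
30.85 [ 465.1462665  -255.56585106  162.15186108] 85.56591725260903 [-0.14 -0.04  4.61]
[214.02 165.64]
```

View pics/p4.png

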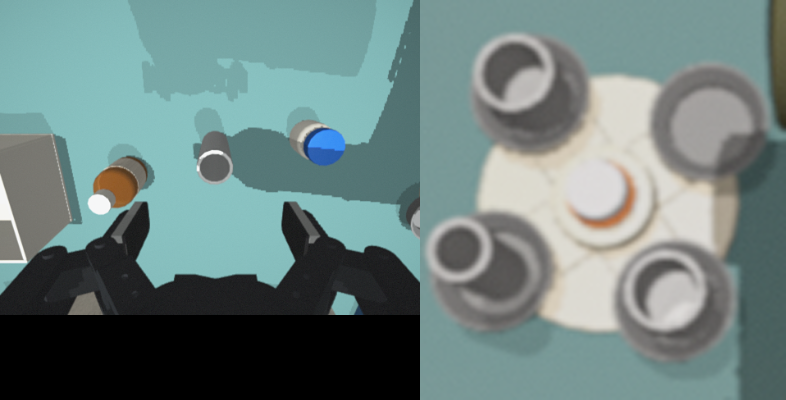

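slim2's rim at (215,165) matches the prediction, and three wells are filled. Descend and grip slim2.

```bash
python3 -m jog '[[[-0.12,-0.03,0.8],[0,0,0],-1],[[0,0,1],[0,0,0],-1],[[0,0,1],[0,0,0],-1],[[0,0,1],[0,0,0],-1],[[0,0,0.5],[0,0,0],-1],[[0,0,0.3],[0,0,0],-1],[[0,0,0],[0,0,0],0],[[0,0,0],[0,0,0],0.4]]' 40
python3 -m jog '[[[0,0,0],[0,0,0],1],[[0,0,0],[0,0,0],1],[[0,0,0],[0,0,0],1],[[0,0,0],[0,0,0],1],[[0,0,0],[0,0,0],1]]'
python3 -m jog '[[[0,0,-0.4],[0,0,0],1],[[0,0,-0.8],[0,0,0],1],[[0,0,-1],[0,0,0],1],[[0,0,-1],[0,0,0],1],[[0,0,-1],[0,0,0],1],[[0,0,-0.8],[0,0,0],1],[[0,0,0],[0,0,0],1]]'
python3 - <<'E'
from h import *
o=get_obs();print(o["t"],o["tcp_pos"],go((583,89,o["tcp_pos"][2])))
E
```

```text
t: 31.75
tcp_pos: [469.1, -256.3, 48.6]
tcp_rot: [[-1.0, 0.001, 0.002], [0.001, 1.0, -0.001], [-0.002, -0.001, -1.0]]
wrist_force: [0.2, -1.3, 0.1]
opening: 58.8
finger_force: 0.0
t: 32.25
tcp_pos: [469.2, -256.5, 48.7]
tcp_rot: [[-1.0, 0.001, 0.002], [0.001, 1.0, -0.001], [-0.002, -0.001, -1.0]]
wrist_force: [0.7, 0.8, 5.3]
opening: 38.0
finger_force: 41.1
t: 32.95
tcp_pos: [469.3, -256.7, 175.6]
tcp_rot: [[-1.0, 0.002, 0.004], [0.002, 1.0, -0.001], [-0.004, -0.001, -1.0]]
wrist_force: [0.1, 0.2, -1.2]
opening: 38.2
finger_force: 40.5
32.95 [ 469.3280158  -256.678718    175.63689084] [-4.53 13.83  0.  ]
```

```bash
python3 -m jog '[[[-0.15,0.45,0],[0,0,0],1],[[-0.31,0.94,0],[0,0,0],1],[[-0.31,0.94,0],[0,0,0],1],[[-0.31,0.94,0],[0,0,0],1],[[-0.31,0.94,0],[0,0,0],1],[[-0.31,0.94,0],[0,0,0],1],[[-0.31,0.94,0],[0,0,0],1],[[-0.31,0.94,0],[0,0,0],1]]'
python3 -m jog '[[[-0.31,0.94,0],[0,0,0],1],[[-0.31,0.94,0],[0,0,0],1],[[-0.31,0.94,0],[0,0,0],1],[[-0.31,0.94,0],[0,0,0],1],[[-0.31,0.94,0],[0,0,0],1],[[-0.31,0.94,0],[0,0,0],1],[[-0.31,0.94,0],[0,0,0],1],[[-0.04,0.22,0],[0,0,0],1]]'
python3 -m jog '[[[0,0,0],[0,0,0],1],[[0,0,0],[0,0,0],1]]'
python3 - <<'E'
from h import *
o=get_obs();print(o["t"],o["tcp_pos"],o["opening"],go((583,89,64)))
E
```

```text
t: 33.75
tcp_pos: [526.0, -78.7, 170.4]
tcp_rot: [[-1.0, 0.001, -0.003], [0.001, 1.0, 0.0], [0.003, 0.0, -1.0]]
wrist_force: [0.2, 0.0, -1.0]
opening: 37.9
finger_force: 40.4
t: 34.55
tcp_pos: [581.4, 92.0, 169.7]
tcp_rot: [[-1.0, -0.001, -0.004], [-0.001, 1.0, -0.001], [0.004, -0.001, -1.0]]
wrist_force: [-0.6, 0.5, -2.0]
opening: 38.1
finger_force: 40.5
t: 34.75
tcp_pos: [581.5, 89.2, 171.6]
tcp_rot: [[-1.0, 0.001, -0.001], [0.001, 1.0, -0.0], [0.001, -0.0, -1.0]]
wrist_force: [0.7, -0.4, -0.7]
opening: 38.2
finger_force: 40.5
34.75 [581.54949757  89.16023466 171.59124203] 38.17758101324767 [-0.06 -0.    4.3 ]
```

```bash
python3 -m jog '[[[-0.06,0,0.8],[0,0,0],1],[[0,0,1],[0,0,0],1],[[0,0,1],[0,0,0],1],[[0,0,0.8],[0,0,0],1],[[0,0,0.4],[0,0,0],1],[[0,0,0.2],[0,0,0],1],[[0,0,0.05],[0,0,0],1],[[0,0,0],[0,0,0],1]]'
python3 -m jog '[[[0,0,0.04],[0,0,0],1],[[0,0,0.03],[0,0,0],1],[[0,0,0],[0,0,0],1]]'
```

```text
t: 35.55
tcp_pos: [584.1, 89.4, 67.1]
tcp_rot: [[-1.0, 0.001, 0.001], [0.001, 1.0, 0.0], [-0.001, 0.0, -1.0]]
wrist_force: [-0.0, 0.2, -1.3]
opening: 38.3
finger_force: 40.5
t: 35.85
tcp_pos: [583.7, 89.6, 64.5]
tcp_rot: [[-1.0, 0.001, 0.0], [0.001, 1.0, 0.0], [-0.0, 0.0, -1.0]]
wrist_force: [-0.8, 0.1, -1.2]
opening: 37.9
finger_force: 40.5
```

```bash
python3 -m jog '[[[0,0,0.04],[0,0,0],1],[[0,0,0],[0,0,0],1]]'
```

```text
t: 36.05
tcp_pos: [583.5, 89.5, 63.2]
tcp_rot: [[-1.0, 0.001, -0.0], [0.001, 1.0, 0.0], [0.0, 0.0, -1.0]]
wrist_force: [0.2, -0.6, -1.4]
opening: 38.2
finger_force: 40.5
```

```bash
python3 -m jog '[[[0,0,0.04],[0,0,0],1],[[0,0,0.04],[0,0,0],1],[[0,0,0],[0,0,0],1]]'
```

```text
t: 36.35
tcp_pos: [583.9, 89.5, 61.8]
tcp_rot: [[-1.0, 0.001, 0.001], [0.001, 1.0, 0.0], [-0.001, 0.0, -1.0]]
wrist_force: [-0.1, -0.6, 1.5]
opening: 38.1
finger_force: 40.8
```

Contact at z 61.8, as expected. Release, rise, back away and check.

```bash
python3 -m jog '[[[0,0,0.03],[0,0,0],1],[[0,0,0],[0,0,0],0.3],[[0,0,0],[0,0,0],-0.3],[[0,0,0],[0,0,0],-1],[[0,0,0],[0,0,0],-1],[[0,0,0],[0,0,0],-1],[[0,0,-0.6],[0,0,0],-1],[[0,0,-1],[0,0,0],-1]]'
python3 -m jog '[[[0,0,-1],[0,0,0],-1],[[0,0,-1],[0,0,0],-1],[[0,0,-1],[0,0,0],-1],[[0,0,-1],[0,0,0],-1],[[0,-1,0],[0,0,0],-1],[[0,-1,0],[0,0,0],-1],[[0,-1,0],[0,0,0],-1],[[0,-1,0],[0,0,0],-1]]'
python3 -m jog '[[[0,-1,0],[0,0,0],-1],[[0,-1,0],[0,0,0],-1],[[0,-1,0],[0,0,0],-1],[[0,-1,0],[0,0,0],-1],[[0,-1,0],[0,0,0],-1],[[0,-1,0],[0,0,0],-1],[[0,0,0],[0,0,0],-1],[[0,0,0],[0,0,0],-1]]'
python3 - <<'E'
from h import *
cs=read_camera("top");c=read_camera("scene")
a=cv2.resize(cs["color"][130:250,110:230],(400,400),interpolation=cv2.INTER_CUBIC);b=cv2.resize(c["color"][170:290,250:370],(400,400),interpolation=cv2.INTER_CUBIC)
cv2.imwrite("pics/p5.png",np.hstack([a,b])[:,:,::-1])
E
```

```text
t: 37.15
tcp_pos: [582.6, 89.1, 99.9]
tcp_rot: [[-1.0, 0.001, -0.003], [0.001, 1.0, -0.001], [0.003, -0.001, -1.0]]
wrist_force: [0.2, -0.0, 0.6]
opening: 85.6
finger_force: 0.0
t: 37.95
tcp_pos: [583.5, -11.5, 202.0]
tcp_rot: [[-1.0, 0.001, 0.001], [0.001, 1.0, 0.0], [-0.001, 0.0, -1.0]]
wrist_force: [0.2, 0.1, -0.2]
opening: 85.2
finger_force: 0.0
t: 38.75
tcp_pos: [583.3, -160.9, 201.4]
tcp_rot: [[-1.0, 0.002, 0.001], [0.002, 1.0, 0.0], [-0.001, 0.0, -1.0]]
wrist_force: [-0.4, 0.4, -0.4]
opening: 85.3
finger_force: 0.0
```

View pics/p5.png

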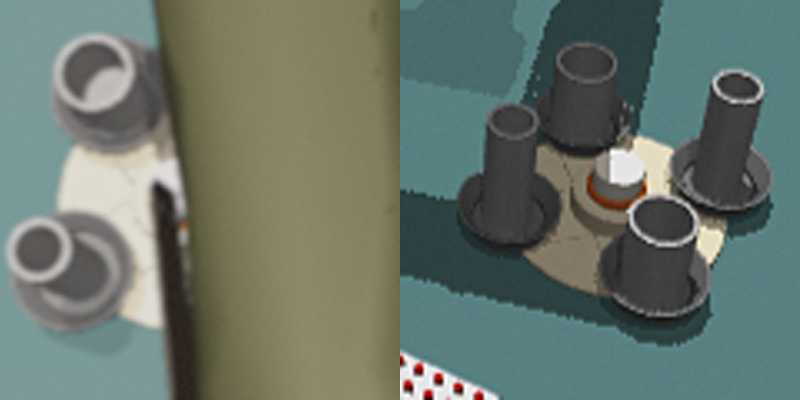

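All four cups appear to stand in their wells. As a numeric check, compare the scene rim positions with those of upright, seated cups.

Run:
```python
from h import *
c=read_camera("scene")
for n,P,q in [("slim1",(488,241.5,123),(351.3,195.9)),("slim2",(583.5,89.5,123),(283.7,206.1)),("wide1",(612,212,88),(328.7,236.1)),("wide2",(458.5,120,88),(306,188.4))]:
    print(n,proj(c,P).round(1),q,ray(c,q,P[2]).round(0),P)
```

```text
slim1 [350.8 194.1] (351.3, 195.9) [495. 244. 123.] (488, 241.5, 123)
slim2 [283.7 203.9] (283.7, 206.1) [591.  92. 123.] (583.5, 89.5, 123)
wide1 [328.  233.8] (328.7, 236.1) [619. 215.  88.] (612, 212, 88)
wide2 [306.3 187. ] (306, 188.4) [465. 121.  88.] (458.5, 120, 88)
```

All four show the same small offset, which is a calibration or reading bias, so the cups are upright and seated.

```bash
python3 -c "
from workcell import *
print(job_done())"
```

```text
the job is handed in; nothing more can be done
None
```

I loaded the rotor balanced and handed the job in: the wide cups are in w1 and w3 (opposite each other), the slim cups are in w2 and w4, all upright and seated in the final camera check, and I did not touch the bottle or the jar.

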